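# Clamp the split test cell shut with its draw latch

### The job

Close the split test cell on the bench: slide its loose half home against the gasket, hook the wire loop of the draw latch over the keeper on that half so that its bar catches behind and under the nose, then press the latch lever down over centre until it lies flat and stays there, the two halves clamped tight. Do not knock the glassware and other things about, and leave the cell with your hand off it.

Things in the scene. Friction and masses are not known exactly. Their poses are not given: they have to be found in the camera images.
- cell: The test cell, fixed to the bench: dark steel base plate 90 (x) x 220 (y) x 12 mm (z); on its -y end a grey block, the fixed half (64 x 90 x 44 mm, y from -90 to 0, top at z = 56 mm), on its +y end rails for the sliding half. Origin at the centre of the plate's underside; z up, +y along the rails from the fixed to the sliding half. A steel draw latch stands on the fixed half.
- slider: The sliding half, a grey block 64 (x) x 52 (y) x 44 mm (z) on the rails; axes as the cell's, origin at the centre of its underside, 12 mm above the bench. Home against the gasket, a hard stop, its origin is at y = 29 mm in the cell's frame; it starts 14 to 34 mm farther out. About 3 N of friction.
- outer_face (a point): Centre of the sliding half's flat outer (+y) face, 34 mm above the bench; the half may be pushed home here.
- slider_top (a point): Centre of the sliding half's top. On it stands the keeper, a steel hook 22 mm wide (x): an upright post with a nose on its +y side, 5 mm long, from 31 to 36 mm above this point (the post's top). The post is screw-adjusted: its +y face lies 12 to 15 mm to -y of this point, untold; feel or look for it. It is sprung: gives 1 mm to -y per 9 N. The bar seats against it under the nose, 26 mm above this point.
- lever_hinge (a point): Middle of the lever's hinge, which runs along the cell's x, 84 mm above the bench and 42 mm to -y of the cell's origin.
- lever (a joint): Latch lever, rad: 0 = shut, flat, pointing to -y; 1.57 = upright; up to 1.75. Steel plate 24 mm wide (x), 5 mm thick, reaching 60 mm from its hinge. Slack, it stays where it is left (0.035 N m friction). With the loop hooked and taut it stands at 0.6 to 1.1; pressing it down meets the spring (2 to 6 N near the tip) until it passes centre at 0.25 to 0.1; let go earlier, it may spring up.
- lever_tip (a point): Middle of the lever's outer end, on the face that looks up when it is shut, 60 mm from the lever's hinge.
- loop: Wire loop of the latch, 40 mm wide (x). Origin at the middle of its hinge, which lies on the lever 20 mm from the lever's hinge (2 mm below its middle plane); x as the cell's, y along the loop to its bar. It stays where it is put, starts raised, and takes 3 to 6 N to move. Grip it across its two flat end cheeks (40 mm over all along x, 18 mm long, 10 mm high); it can turn in the grip.
- loop_bar (a point): Middle of the loop's crossbar, a 5 mm round bar along x, 75 mm from the loop's hinge, between the end cheeks. It moves only in the plane across the cell's x; moving it carries the lever along.
- beaker_50: Small glass beaker, 45 mm wide, 58 mm high. Loose bystander, to be left where it is; origin at the middle of its underside.
- tube50_0: Capped white centrifuge tube standing up, 34 mm wide, 113 mm high. Loose bystander, to be left where it is; origin at the middle of its underside.
- petri_dish: Closed petri dish, 60 mm wide, 13 mm high. Loose bystander, to be left where it is; origin at the middle of its underside.
- forceps: Steel forceps lying flat, 15 x 134 x 8 mm. Loose bystander, to be left where it is; origin at the middle of its underside.
- timer: Small timer, 60 x 66 x 18 mm. Loose bystander, to be left where it is; origin at the middle of its underside.
- tape_roll: Roll of tape lying flat, 65 mm wide, 19 mm high. Loose bystander, to be left where it is; origin at the middle of its underside.

How it is judged:
By the outcome, as a careful person would: the job done as asked, in the order asked, and still so for the second after the job is handed in, with the robot touching nothing.
It also fails if it takes over 51 s, if anything falls off the work surface, if the arm or the gripper's body presses on something with over 40 N, if the wrist force passes 120 N, or if a joint passes its speed limit or range.

### The arm

A 7-joint arm with a two-finger parallel gripper is mounted at the origin on a cart in front of the work surface, level with it; the furniture and walls round the work are solid. World frame = base frame: x ahead of the robot, y to its left, z up, the work surface at z = 0. Lengths are in m, angles in rad, forces in N, time in s.
With the tool pointing down it reaches from about 0.425 to 0.95 m from the base axis. Payload 4.7 kg.
Tool frame: the origin (TCP) lies on the centre line of the jaws, within the pads' length; the fingertips stand robot.nose_length ahead of it and the grasp point (between the pads) lies 8 mm behind it (robot.nose_length is the distance from the TCP to the fingertips, in m); z points along the fingers, x is the direction in which the jaws open and shut, and the axes are right-handed (so a half turn about z gives the same grasp; the last joint's range is limited). The gripper opens to 85 mm and grips with 20 to 120 N. Pads are 22 mm wide; open, the fingers measure 114 mm over their backs; the gripper's body (76 mm by 85 mm) begins 54 mm behind the grasp point. The pads swing forward as they close: fully open they stand 13 mm farther back than shut.
Start: joints at [-1.253, 0.469, -0.049, 1.532, 0.024, 1.141, -0.082], TCP at [0.229, 0.635, 0.242] pointing down, gripper open.
Joint ranges: [-2.59, 2.59], [-0.33, 1.99], [-1.39, 1.29], [0.1, 2.45], [-1.04, 4.18], [0.21, 1.99], [-2.66, 2.66]. Speed limits (rad/s): [2.57, 2.57, 3.14, 3.14, 3.14, 3.14, 3.14].

### API

Orientations are given as [roll, pitch, yaw] about the fixed x, y, z axes, in that order (R = Rz(yaw) Ry(pitch) Rx(roll)).
In Python, from plant import robot gives the robot as it stands. Calls block until the motion is done:
- robot.goto(position, orientation): joint-space move of the TCP to a pose.
- robot.move_straight(position, vel=0.15, attitude=None, contact_N=None): straight line of the TCP; attitude=None keeps the orientation; vel is the mean speed in m/s. With contact_N (N) it stops when the force on the tool has changed by that much, and returns True; else False.
- robot.move_joints(angles): joint-space move.
- robot.grip(opening, strength=None): opening from 0.0 (shut) to 1.0 (fully open); strength is the grip in N (None keeps the last); returns when the fingers have stopped.
- robot.sleep(seconds).
- robot.inverse_kinematics(position, orientation): joint angles nearest the present ones, or None.
- robot.sense(): the state.
- robot.grab_frame(name): name is "scene" or "top" or "wrist"; returns a dict with "image" (480x640x3 uint8, red, green, blue), "range_z" (480x640 float32, m along the optical axis (not along the pixel's ray), 0 where there is no reading), "fx", "fy", "cx", "cy" (pixels), "R" (3x3) and "t" (3): a world point X has camera coordinates R X + t. Camera axes: x right, y down, z forward; pixel columns grow to the right and rows downward; lengths in m; the calibration is good to about 2 mm. The wrist camera is an equidistant fisheye: a pixel r from the principal point sees the ray r / f radians off the axis. A picture is of the moment at which its call begins.
A pose or a line that the arm cannot do raises robot.IKError and nothing moves.
- robot.close_job(): hands the job in, once; it reports no verdict.
The state is a dict: "t": time; "joint_pos": joint angles; "joint_velocities": joint speeds; "effort": joint torques, N m; "tcp_pos": TCP position; "tcp_rot": TCP orientation; "wrist_force": force on the tool from outside, world axes, zero at the start; "torque": the same for the moment, N m; "opening": opening from 0.0 (shut) to 1.0 (fully open).
Only numpy, scipy, OpenCV 4.12 (cv2) and the standard library are available. Lean on these libraries where they do the work, as an engineer would, in place of code of your own. Each camera call takes 0.05 s, during which the arm holds its last target.

## Working session

There is one attempt and no reset: what is moved stays moved. The work goes in short steps, each a Python script; the robot and the scene stay as the last script left them, time stands still between calls to the robot, and variables do not carry over. Pictures are saved under pics/ and viewed, and the job is handed in when it is done.

```bash
ls; mkdir -p pics; cat > h.py <<'E'
import numpy as np, cv2
from plant import robot
def snap(n,tag):
    f=robot.grab_frame(n); cv2.imwrite(f'pics/{tag}.png',f['image'][:,:,::-1]); np.savez(f'pics/{tag}.npz',**f); return f
def w(f,u,v,z=None):
    if z is None: z=np.median([a for a in f['range_z'][int(v)-1:int(v)+2,int(u)-1:int(u)+2].ravel() if a>0])
    p=np.array([(u-f['cx'])/f['fx']*z,(v-f['cy'])/f['fy']*z,z]); return f['R'].T@(p-f['t'])
def atz(f,u,v,h):
    d=f['R'].T@np.array([(u-f['cx'])/f['fx'],(v-f['cy'])/f['fy'],1]); c=-f['R'].T@f['t']; return c+d*(h-c[2])/d[2]
E
python3 - <<'E'
from h import *
s=robot.sense(); print(s,robot.nose_length)
for n in ['scene','top','wrist']:
    f=snap(n,n+'0'); print(n,f['fx'],f['cx'],f['R'],-f['R'].T@f['t'])
E
```

```text
pics
{'t': 0.0, 'joint_pos': array([-1.25287649,  0.46944256, -0.04862036,  1.53374267,  0.02411907,
        1.14102392, -0.08227909]), 'joint_velocities': array([ 4.79888326e-04,  6.85590723e-05,  9.90193090e-04, -1.06060920e-04,
        6.17603992e-04,  8.24496218e-04, -1.98894719e-04]), 'effort': array([ 1.01252667e-04, -5.10315621e+01, -4.62656538e-02, -2.37720555e+01,
        1.07447189e-02,  7.50356092e-03, -7.38756938e-06]), 'tcp_pos': array([0.22921762, 0.6342564 , 0.24124011]), 'tcp_rot': array([3.14150922e+00, 2.02819982e-03, 1.22406066e+00]), 'wrist_force': array([-0.35483135,  0.22190994, -0.46831384]), 'torque': array([ 0.01413523, -0.06292138,  0.03152508]), 'opening': 0.9938460541688914} 0.011
scene 499.7547401611334 320.80969202945846 [[-0.47995597 -0.87721069 -0.01198626]
 [-0.4071161   0.23480997 -0.88267818]
 [ 0.77710923 -0.41876686 -0.46982504]] [-0.10275589  0.45340564  0.48947834]
top 555.6718556323942 318.6493355235935 [[ 0.00440022 -0.99998702 -0.00256843]
 [-0.99847766 -0.00425232 -0.05499345]
 [ 0.05498181  0.0028065  -0.99848341]] [0.51572662 0.08092415 1.04708091]
wrist 371.64829954431775 315.2017337813991 [[ 3.39436247e-01  9.40629051e-01 -1.49643025e-04]
 [ 9.01394743e-01 -3.25232644e-01  2.85851789e-01]
 [ 2.68831828e-01 -9.71633459e-02 -9.58273830e-01]] [0.16107196 0.66023458 0.37316132]
```

View pics/scene0.png

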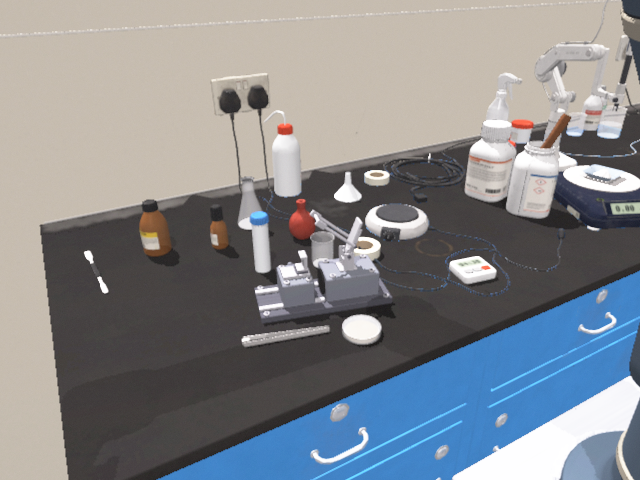

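View pics/top0.png

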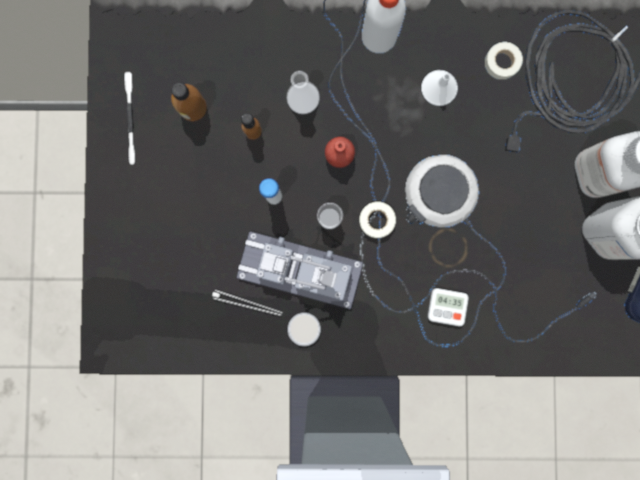

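The top view shows the cell at about (300,270), with its sliding half to the left (world +y). The tube is at (270,190), the beaker at (330,215), the tape at (377,220), the petri dish at (304,330) and the forceps at (247,302). I'll enlarge these next.

```bash
python3 - <<'E'
import cv2
a=cv2.imread('pics/top0.png')[225:315,225:375]; cv2.imwrite('pics/c1.png',cv2.resize(a,None,fx=5.3,fy=5.3,interpolation=cv2.INTER_CUBIC))
a=cv2.imread('pics/scene0.png')[200:330,245:405]; cv2.imwrite('pics/c2.png',cv2.resize(a,None,fx=4.6,fy=4.6,interpolation=cv2.INTER_CUBIC))
E
```

```text
(no output)
```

View pics/c1.png

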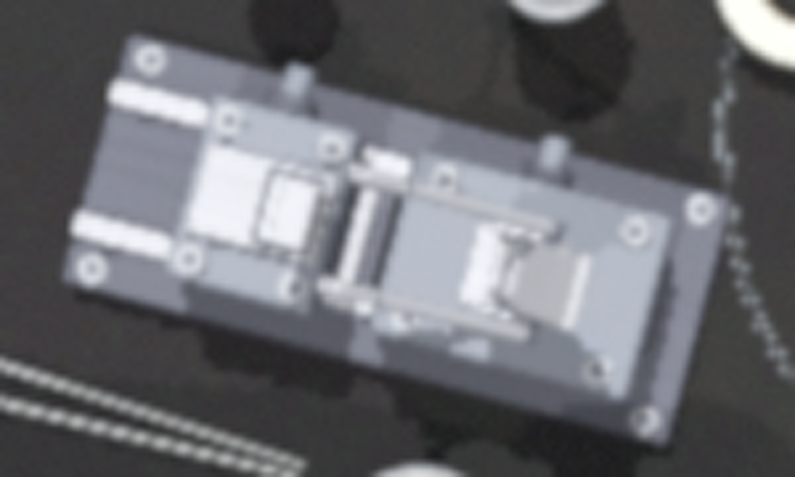

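View pics/c2.png

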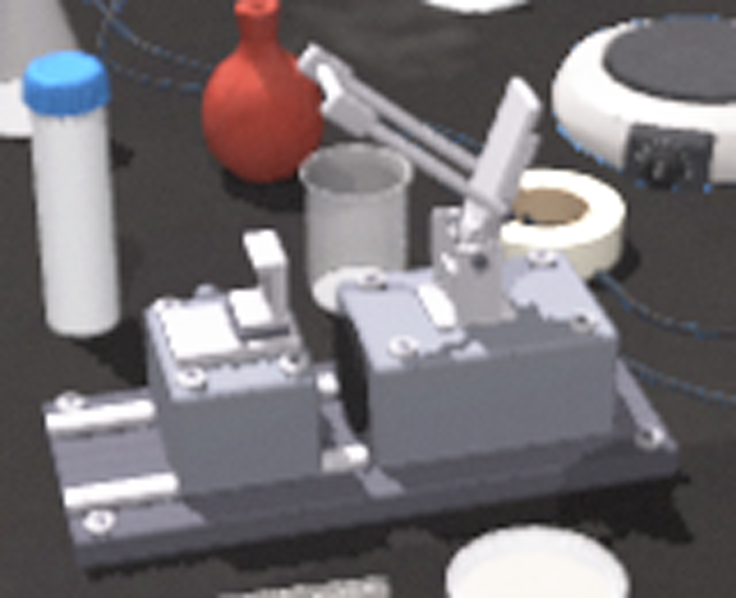

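View pics/wrist0.png

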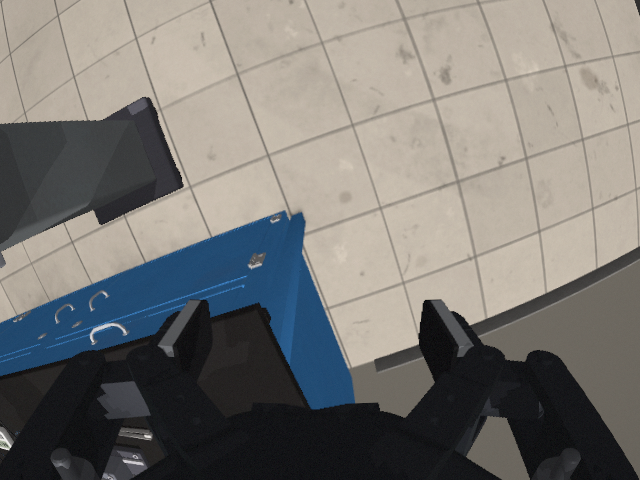

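The crops show the plate corners clearly at (130,37), (62,283), (665,442) and (728,195) in the top crop. The loop is raised with its bar over the gap, and the keeper stands on the slider. Next I'll fit the pose.

```bash
cat > pose.py <<'E'
from h import *
f=dict(np.load('pics/top0.npz')); g=dict(np.load('pics/scene0.npz'))
T=lambda p:(225+(p[0]+.5)/5.3-.5,225+(p[1]+.5)/5.3-.5)
S=lambda p:(245+(p[0]+.5)/4.6-.5,200+(p[1]+.5)/4.6-.5)
if __name__=='__main__':
    P=[atz(f,*T(p),.012)[:2] for p in [(130,37),(62,283),(665,442),(728,195)]]
    M=np.array([[.045,.11],[-.045,.11],[-.045,-.11],[.045,-.11]]);P=np.array(P)
    print(P); c=P.mean(0)
    a=sum((M[:,0]*(P-c)[:,1]-M[:,1]*(P-c)[:,0]))/1; b=sum((M*(P-c)).sum(1)); yaw=np.arctan2(a,b)
    print('cell',c,yaw, 'scale',np.hypot(a,b)/(M**2).sum())
    # check scene plate corners z=.012: B-left top (45,405)? 
    R=np.array([[np.cos(yaw),-np.sin(yaw)],[np.sin(yaw),np.cos(yaw)]])
    def loc(p): return np.r_[R.T@(p[:2]-c),p[2]].round(4)
    print('scene corners',[loc(atz(g,*S(p),.012)) for p in [(78,545),(680,450),(45,403)]])
    print('slider top corners top view',[loc(atz(f,*T(p),.056)) for p in [(213,93),(172,270),(307,312),(356,132)]])
    print('fixed top',[loc(atz(f,*T(p),.056)) for p in [(668,215),(622,398)]])
    print('lvl depths', [loc(w(f,*T(p))) for p in [(290,215),(345,240),(575,290),(550,280),(640,330),(100,180)]])
    print('bar scene', [loc(w(g,*S(p))) for p in [(325,75),(345,105),(310,60),(520,90),(262,240)]])
E
python3 pose.py
```

```text
[[0.58536454 0.21373136]
 [0.49878826 0.23661499]
 [0.44428181 0.02506565]
 [0.53065211 0.00305893]]
cell [0.51477168 0.11961774] -0.253247113233517 scale 0.9913912095234539
scene corners [array([-0.0446,  0.1092,  0.012 ]), array([-0.0454, -0.1087,  0.012 ]), array([0.0452, 0.1087, 0.012 ])]
slider top corners top view [array([0.0322, 0.0706, 0.056 ]), array([-0.0288,  0.0684,  0.056 ]), array([-0.0308,  0.0209,  0.056 ]), array([0.0317, 0.0206, 0.056 ])]
fixed top [array([ 0.0315, -0.088 ,  0.056 ]), array([-0.0317, -0.0885,  0.056 ])]
lvl depths [array([-0.0005,  0.0322,  0.0928]), array([-0.0049,  0.017 ,  0.0138]), array([ 0.0002, -0.0618,  0.141 ]), array([ 0.001 , -0.054 ,  0.1217]), array([-0.0082, -0.0886,  0.0563]), array([-0.0065,  0.1058,  0.0124])]
bar scene [array([0.0097, 0.007 , 0.1511]), array([-0.0179,  0.0069,  0.1528]), array([0.0169, 0.0105, 0.1539]), array([ 0.004 , -0.0613,  0.1391]), array([0.0071, 0.0315, 0.0914])]
```

The pose fit agrees in both views. Next I'll build a side profile (cell y against z) from the depth maps to get the lever, loop and keeper, and locate the bystanders.

```bash
cat >> h.py <<'E'
C=np.array([0.51477,0.11962]); YAW=-0.2533
RC=np.array([[np.cos(YAW),-np.sin(YAW)],[np.sin(YAW),np.cos(YAW)]])
def cw(x,y,z): return np.r_[C+RC@np.array([x,y]),z]
def cloud(f):
    z=f['range_z'];v,u=np.nonzero(z>0);d=z[v,u]
    p=np.stack([(u-f['cx'])/f['fx']*d,(v-f['cy'])/f['fy']*d,d],1); X=(p-f['t'])@f['R']
    L=np.c_[(X[:,:2]-C)@RC,X[:,2]]; return L,f['image'][v,u]
def prof(fs,tag,xl=.028):
    im=np.full((600,800,3),255,np.uint8)
    for f,m in fs:
        L,c=cloud(f);k=(abs(L[:,0])<xl)
        for q in L[k]:
            cv2.circle(im,(int(400+q[1]*3200),int(560-q[2]*3200)),2,m if abs(q[0])<.013 else tuple(int(a*.5+100) for a in m),-1)
    for i in range(-120,121,20): cv2.line(im,(int(400+3.2*i),0),(int(400+3.2*i),599),(225,225,225) if i else (0,0,0),1); 
    for i in range(0,180,20): cv2.line(im,(0,int(560-3.2*i)),(799,int(560-3.2*i)),(225,225,225),1)
    cv2.imwrite(f'pics/{tag}.png',im)
E
python3 - <<'E'
from h import *
f=dict(np.load('pics/top0.npz')); g=dict(np.load('pics/scene0.npz'))
prof([(f,(0,0,200)),(g,(200,0,0))],'prof0')
for n,p,h in [('tube',(268,188),.113),('beaker',(330,210),.058),('tape',(377,220),.019),('petri',(304,330),.013),('timer',(448,308),.018),('forc1',(214,293),.008),('forc2',(282,314),.008)]:
    q=atz(f,*p,h); print(n,q.round(3),(RC.T@(q[:2]-C)).round(3))
E
```

```text
tube [0.653 0.17  0.113] [0.121 0.083]
beaker [0.622 0.064 0.058] [ 0.117 -0.027]
tape [ 0.607 -0.024  0.019] [ 0.126 -0.116]
petri [0.404 0.11  0.013] [-0.105 -0.037]
timer [ 0.446 -0.155  0.018] [ 0.002 -0.283]
forc1 [0.471 0.278 0.008] [-0.083  0.143]
forc2 [0.432 0.151 0.008] [-0.088  0.01 ]
```

View pics/prof0.png

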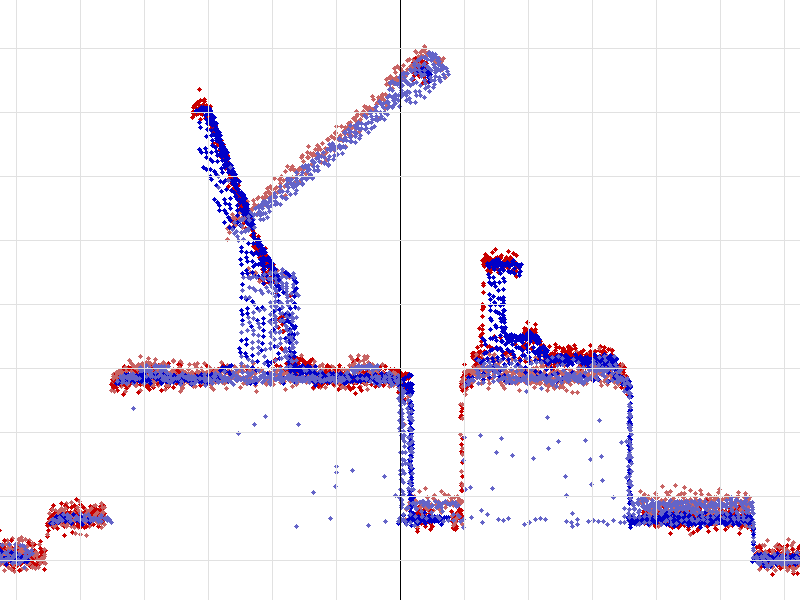

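The profile gives, in cell y and z: slider y 20–72 mm (about 16.8 mm out), keeper post face about 33 mm (12.7–13 mm to -y of the slider centre), lever about 1.2 rad and bar near y=6.5, z=150 mm. The bystanders are clear of the hand's paths. I'll check IK, then push.

```bash
python3 - <<'E'
from h import *
for yaw in (YAW,YAW+np.pi):
    print(yaw)
    for y,z in [(.11,.2),(.11,.045),(.05,.045),(.0065,.142),(.03,.074),(-.08,.15),(-.09,.097),(-.09,.25)]:
        q=robot.inverse_kinematics(cw(0,y,z),[np.pi,0,yaw]); print(y,z,None if q is None else np.round(q,2))
E
```

```text
-0.2533
0.11 0.2 [-0.81  0.39  0.44  1.82 -0.19  0.98 -0.54]
0.11 0.045 [-0.74  0.59  0.37  1.92 -0.33  0.69 -0.43]
0.05 0.045 [-0.68  0.55  0.39  2.01 -0.34  0.65 -0.33]
0.0065 0.142 [-0.69  0.37  0.46  2.   -0.23  0.82 -0.35]
0.03 0.074 [-0.67  0.49  0.41  2.02 -0.3   0.69 -0.32]
-0.08 0.15 [-0.6   0.31  0.53  2.07 -0.22  0.81 -0.2 ]
-0.09 0.097 [-0.55  0.4   0.49  2.12 -0.29  0.69 -0.12]
-0.09 0.25 [-0.66  0.17  0.58  1.97 -0.11  1.03 -0.28]
2.8882926535897933
0.11 0.2 [-0.32  0.38 -0.18  1.79  0.08  0.99  2.35]
0.11 0.045 [-0.28  0.58 -0.25  1.9   0.21  0.69  2.23]
0.05 0.045 [-0.22  0.54 -0.22  1.98  0.18  0.65  2.34]
0.0065 0.142 [-0.22  0.36 -0.12  1.97  0.06  0.82  2.52]
0.03 0.074 [-0.2   0.48 -0.19  1.99  0.14  0.69  2.4 ]
-0.08 0.15 [ 0.72  0.57 -1.17  2.    0.63  1.    2.13]
-0.09 0.097 [ 0.72  0.68 -1.18  2.05  0.79  0.96  2.01]
-0.09 0.25 [ 0.79  0.37 -1.17  1.9   0.38  1.12  2.37]
```

```bash
cat >> h.py <<'E'
O=[np.pi,0,YAW]
def st(msg=''):
    s=robot.sense();p=s['tcp_pos'];l=RC.T@(p[:2]-C);fw=s['wrist_force']; fl=RC.T@fw[:2]
    print(msg,'t%.2f'%s['t'],'cell',np.round([l[0]*1e3,l[1]*1e3,p[2]*1e3],1),'F',np.round([*fl,fw[2]],1),'op%.2f'%s['opening'])
E
python3 - <<'E'
from h import *
robot.goto(cw(0,.11,.2),O); st()
robot.grip(0.0,30); st()
robot.move_straight(cw(0,.11,.045),vel=.15); st('down')
print(robot.move_straight(cw(0,.089,.045),vel=.1,contact_N=15)); st()
print(robot.move_straight(cw(0,.052,.045),vel=.03,contact_N=15)); st('pushed')
snap('top','top1');snap('scene','scene1')
E
```

```text
t2.02 cell [ -1.  111.9 199.9] F [ 0.5 -0.6  0. ] op1.00
 t2.79 cell [  0. 110. 200.] F [-0.4 -0.7  0.3] op-0.00
down t3.98 cell [  0.6 110.4  45.9] F [0.3 0.2 0.6] op-0.00
False
 t4.33 cell [ 0.4 87.7 45.5] F [0.2 0.4 0.2] op-0.00
True
pushed t5.20 cell [-0.4 65.7 44.9] F [0.6 1.6 0.4] op-0.00
```

```bash
python3 - <<'E'
from h import *
print(robot.move_straight(cw(0,.055,.045),vel=.03,contact_N=15)); st('again')
robot.move_straight(cw(0,.09,.045),vel=.15)
robot.move_straight(cw(0,.09,.2),vel=.2)
robot.grip(0.68,30);st()
g=snap('scene','scene2'); f=snap('top','top2')
prof([(f,(0,0,200)),(g,(200,0,0))],'prof2')
E
```

```text
True
again t5.58 cell [-0.9 65.8 44.6] F [-0.3  2.   0.6] op0.00
 t7.40 cell [  0.   90.  199.9] F [ 0.8  0.2 -0.3] op0.68
```

View pics/prof2.png

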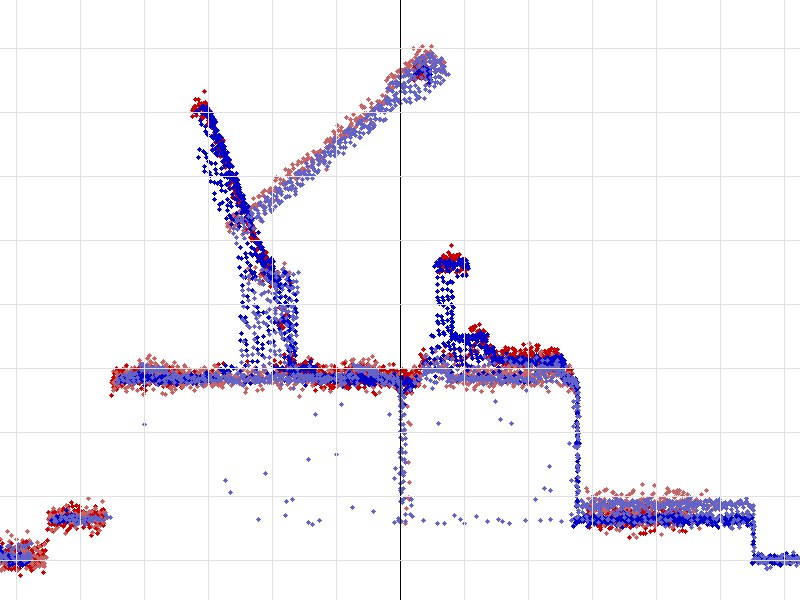

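The profile shows the slider home (outer face at y≈55), post face ≈16.5 and nose end ≈21.2. Next I'll grip the loop.

```bash
python3 - <<'E'
from h import *
robot.move_straight(cw(0,.0065,.215),vel=.2)
print(robot.move_straight(cw(0,.0065,.142),vel=.12,contact_N=8));st('down')
robot.grip(0.3,30);st('grip')
g=snap('scene','scene3'); f=snap('top','top3')
a=g['image'][180:330,245:405,::-1]; cv2.imwrite('pics/c3.png',cv2.resize(a,None,fx=4,fy=4,interpolation=cv2.INTER_CUBIC))
E
```

```text
False
down t8.83 cell [  0.4   7.  142.3] F [-0.2  0.7 -0.7] op0.68
grip t9.12 cell [  1.2   7.  143.1] F [1.5 0.5 1. ] op0.46
```

View pics/c3.png

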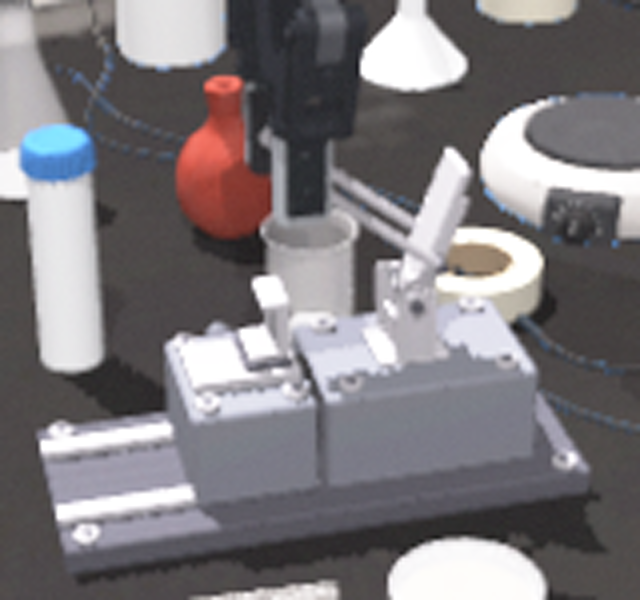

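The loop is gripped: opening 0.46 × 85 = 39 mm, matching the 40 mm over the cheeks. Now I'll carry the bar over the nose, with the path checked against the two-link geometry.

```bash
cat > mech.py <<'E'
import numpy as np
from scipy.optimize import brentq
def hinge(t): return np.array([-42-20*np.cos(t)-2*np.sin(t),84+20*np.sin(t)-2*np.cos(t)])
def theta(y,z):
    f=lambda t:np.hypot(*(np.array([y,z])-hinge(t)))-75
    ts=np.linspace(-.2,2.2,241);v=[f(t) for t in ts]
    return [round(brentq(f,a,b),3) for a,b,p,q in zip(ts,ts[1:],v,v[1:]) if p*q<0]
E
python3 - <<'E'
from mech import *
for p in [(6.5,150.3),(10,145),(15,138),(20,128),(24,118),(26,108),(27,100),(28,95),(28,90),(27.5,82),(25,82),(19,82)]: print(p,theta(*p))
E
```

```text
(6.5, 150.3) [1.212]
(10, 145) [1.189]
(15, 138) [1.216]
(20, 128) [1.237]
(24, 118) [1.292]
(26, 108) [1.324]
(27, 100) [1.371]
(28, 95) [1.444]
(28, 90) [1.484]
(27.5, 82) [1.56]
(25, 82) [1.427]
(19, 82) [1.048]
```

```bash
cat >> h.py <<'E'
DY,DZ=.0005,-.0075
def bar(y,z,**k): return robot.move_straight(cw(0,y/1e3+DY,z/1e3+DZ),**k)
E
python3 - <<'E'
from h import *
for p in [(15,138),(24,118),(28,104),(28.5,95)]:
    print(bar(*p,vel=.06)); st(p)
g=snap('scene','scene4'); f=snap('top','top4')
prof([(f,(0,0,200)),(g,(200,0,0))],'prof4')
a=g['image'][180:330,245:405,::-1]; cv2.imwrite('pics/c4.png',cv2.resize(a,None,fx=4,fy=4,interpolation=cv2.INTER_CUBIC))
E
```

```text
False
(15, 138) t9.62 cell [  1.2  15.3 130.6] F [ 5.1 -0.1  1.8] op0.46
False
(24, 118) t10.13 cell [  1.1  24.3 109.8] F [ 6.6 -1.3  1.6] op0.46
False
(28, 104) t10.53 cell [ 1.1 28.3 95.7] F [ 6.1 -1.4  1.7] op0.46
False
(28.5, 95) t10.82 cell [ 1.1 28.9 86.8] F [ 7.1 -0.5  2. ] op0.46
```

View pics/prof4.png

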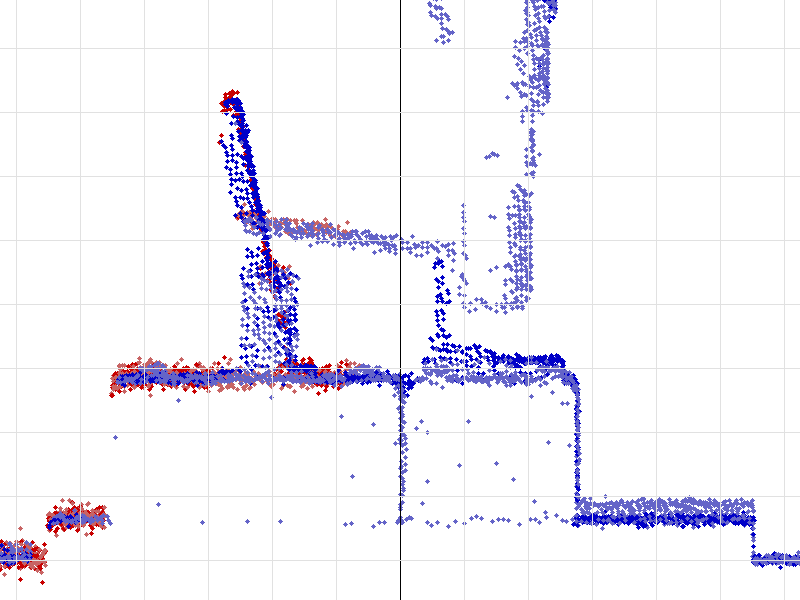

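View pics/c4.png

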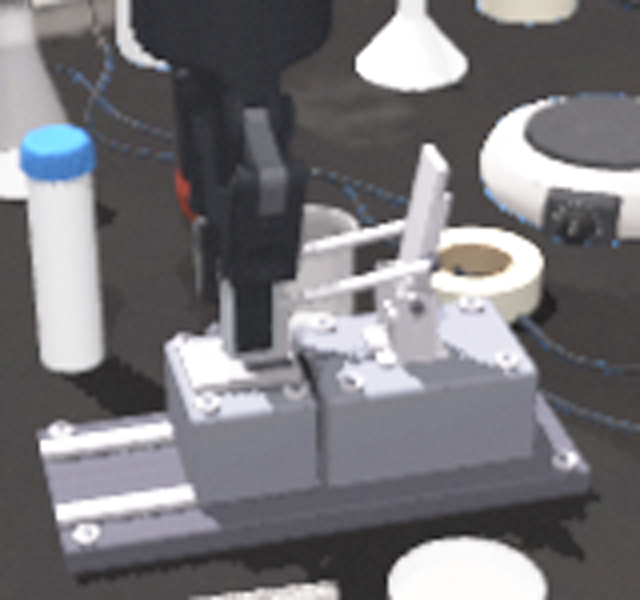

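The lever is at about 1.4 rad, the loop is near level and the bar is just beyond the nose at y≈26–28, z≈92–94, with no contact force. I'll lower it slightly farther out and ease the lateral offset.

```bash
sed -i 's/cw(0,y\/1e3+DY/cw(.0015,y\/1e3+DY/' h.py
python3 - <<'E'
from h import *
print(bar(29.7,93,vel=.04)); st()
print(bar(29.7,82.3,vel=.04,contact_N=10)); st('low')
g=snap('scene','scene5'); f=snap('top','top5')
prof([(f,(0,0,200)),(g,(200,0,0))],'prof5')
E
```

```text
False
 t11.18 cell [ 1.4 29.4 84.6] F [ 5.1 -2.8  2. ] op0.46
False
low t11.59 cell [ 1.4 30.4 74.1] F [ 4.3 -1.1  0.9] op0.46
```

View pics/prof5.png

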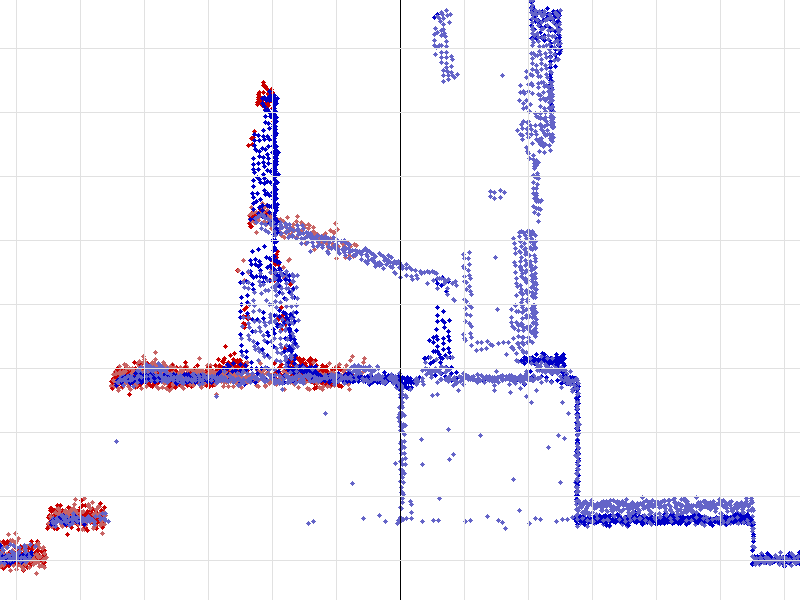

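The lever is upright, with the bar at about y=27, z=79.5, below the nose and clear of the post. Now I'll pull to -y until it bears on the post.

```bash
python3 - <<'E'
from h import *
print(bar(26,84,vel=.04,contact_N=10)); st('a')
print(bar(15,84,vel=.03,contact_N=10)); st('pull')
robot.sleep(.1); st('settled')
g=snap('scene','scene6'); f=snap('top','top6')
prof([(f,(0,0,200)),(g,(200,0,0))],'prof6')
E
```

```text
False
a t11.94 cell [ 1.4 28.  76.4] F [ 5.1  2.  -1.4] op0.46
False
pull t12.46 cell [ 1.4 19.9 76.5] F [ 4.5  7.6 -4.9] op0.46
settled t12.56 cell [ 1.3 19.9 76.5] F [ 5.9  7.9 -3.7] op0.46
```

View pics/prof6.png

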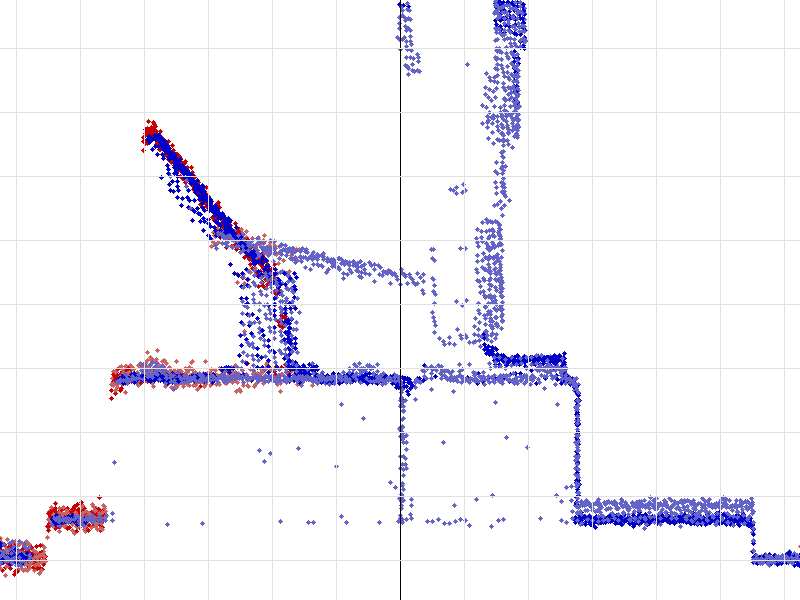

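The lever is at 0.88 rad (within the taut range of 0.6–1.1), the bar is at about y=17–19, z=82, and the tool feels 8 N of reaction. I'll release, rise and check.

```bash
python3 - <<'E'
from h import *
robot.grip(0.66);st('rel')
robot.move_straight(cw(.0015,.0199,.16),vel=.15)
robot.move_straight(cw(.0015,-.085,.2),vel=.2)
g=snap('scene','scene7'); f=snap('top','top7')
prof([(f,(0,0,200)),(g,(200,0,0))],'prof7');st()
a=g['image'][200:330,245:405,::-1]; cv2.imwrite('pics/c7.png',cv2.resize(a,None,fx=4.6,fy=4.6,interpolation=cv2.INTER_CUBIC))
E
```

```text
rel t12.97 cell [-0.1 15.1 75.9] F [ 0.5  0.1 -0.6] op0.66
 t14.48 cell [  1.  -83.5 199.3] F [-0.1  0.6 -0.1] op0.67
```

View pics/prof7.png

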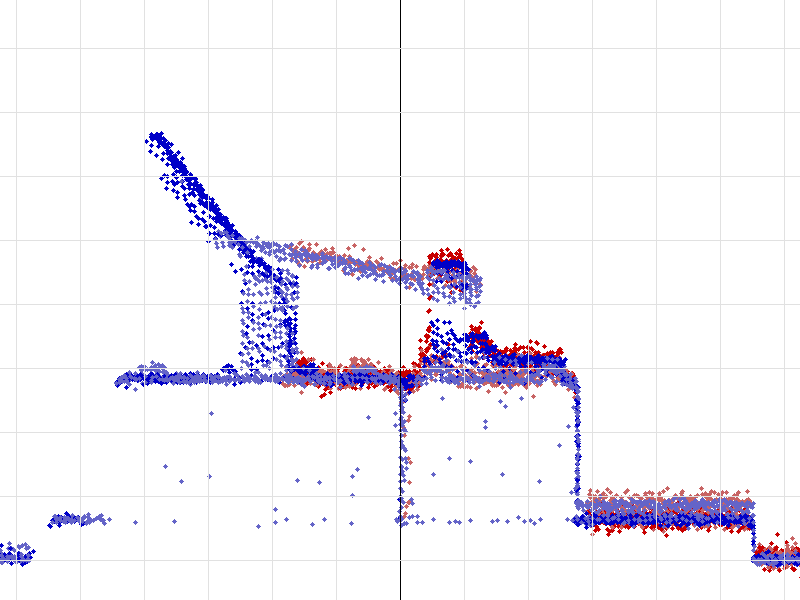

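View pics/c7.png

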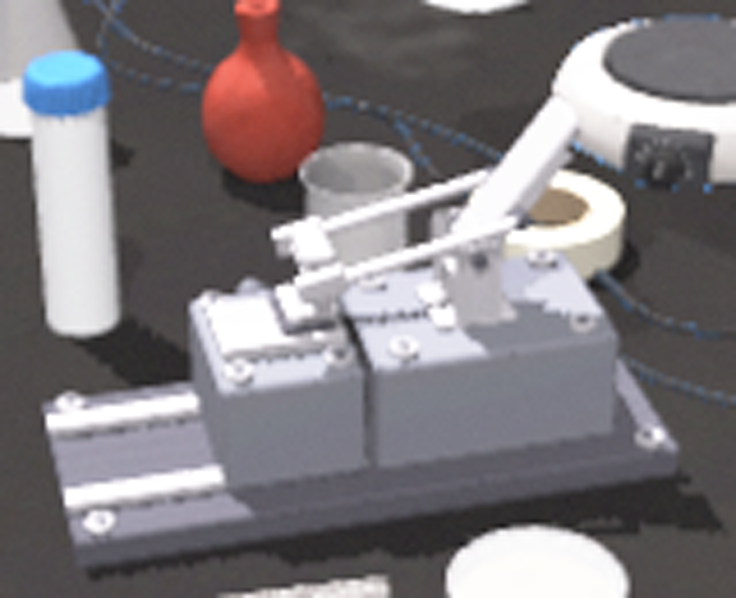

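```bash
python3 - <<'E'
from h import *
g=dict(np.load('pics/scene7.npz'))
a=g['image'][240:280,295:335,::-1]; cv2.imwrite('pics/c8.png',cv2.resize(a,None,fx=14,fy=14,interpolation=cv2.INTER_CUBIC))
R,t=g['R'],g['t']
for n,p in [('bar19,82 L',(-.015,.019,.082)),('bar R',(.015,.019,.082)),('nosetip bot L',(-.011,.0213,.087)),('nosetip bot R',(.011,.0213,.087)),('nose top L',(-.011,.0213,.092))]:
    q=R@cw(*p)+t; u=g['fx']*q[0]/q[2]+g['cx'];v=g['fy']*q[1]/q[2]+g['cy']; print(n,((u-295+.5)*14).round(),((v-240+.5)*14).round())
E
```

```text
bar19,82 L 250.0 322.0
bar R 191.0 195.0
nosetip bot L 221.0 270.0
nosetip bot R 178.0 177.0
nose top L 220.0 232.0
```

View pics/c8.png

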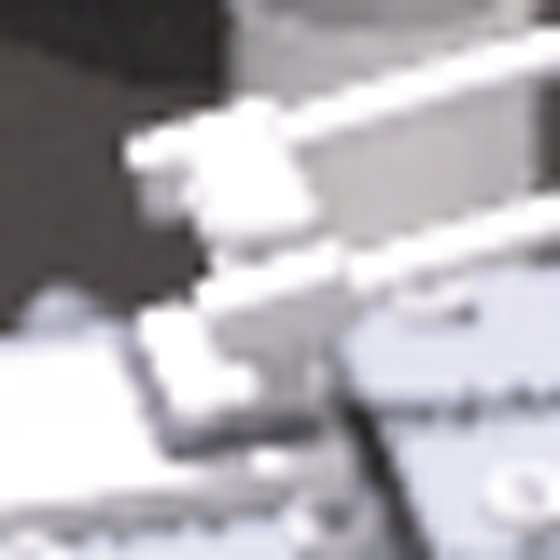

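The keeper's top stands between the cheeks above the wires, with the bar hidden under the nose, so it is hooked. Now I'll press the lever along its arc with shut fingers.

```bash
python3 - <<'E'
from h import *
def tp(th,extra=0):
    o=10*min(1,max(th,0)/.4)+ (2 if th<.2 else 0)*0
    return cw(.0,(-42-52*np.cos(th)+2.5*np.sin(th)-o)/1e3,(84+52*np.sin(th)+2.5*np.cos(th)+11+extra)/1e3)
robot.move_straight(tp(.95,40),vel=.2); robot.grip(0,30)
robot.move_straight(tp(.95,6),vel=.1); st('above')
for th in [.8,.65,.5,.35,.25,.15,.05]:
    c=robot.move_straight(tp(th),vel=.05,contact_N=30); st(f'{th} {c}')
    if c: break
E
```

```text
above t15.81 cell [  0.  -80.3 144.7] F [-0.1 -0.1  0.2] op0.00
0.8 False t16.21 cell [  0.7 -88.2 134.7] F [-0.3 -4.3  5. ] op0.00
0.65 False t16.52 cell [  0.6 -92.6 129. ] F [ 0.6 -2.8  3.4] op0.00
0.5 False t16.82 cell [  0.2 -96.1 122.2] F [ 1.1 -1.8  2.7] op-0.00
0.35 False t17.12 cell [ -0.5 -98.3 114.9] F [0.  0.9 0.4] op0.00
0.25 False t17.38 cell [ -0.4 -97.6 109.9] F [-0.7  0.4  1. ] op0.00
0.15 False t17.62 cell [ -0.4 -96.5 104.8] F [ 0.4  0.6 -0.3] op0.00
0.05 False t17.88 cell [ -0.3 -94.9  99.7] F [0.  0.1 0.2] op-0.00
```

The force fell off near 0.35, so I'll look before pressing on.

```bash
python3 - <<'E'
from h import *
g=snap('scene','scene9'); f=snap('top','top9')
prof([(f,(0,0,200)),(g,(200,0,0))],'prof9');st()
a=g['image'][200:330,245:405,::-1]; cv2.imwrite('pics/c9.png',cv2.resize(a,None,fx=4.6,fy=4.6,interpolation=cv2.INTER_CUBIC))
E
```

```text
t17.98 cell [ -0.1 -95.  100. ] F [ 0.1 -0.  -0.2] op-0.00
```

View pics/prof9.png

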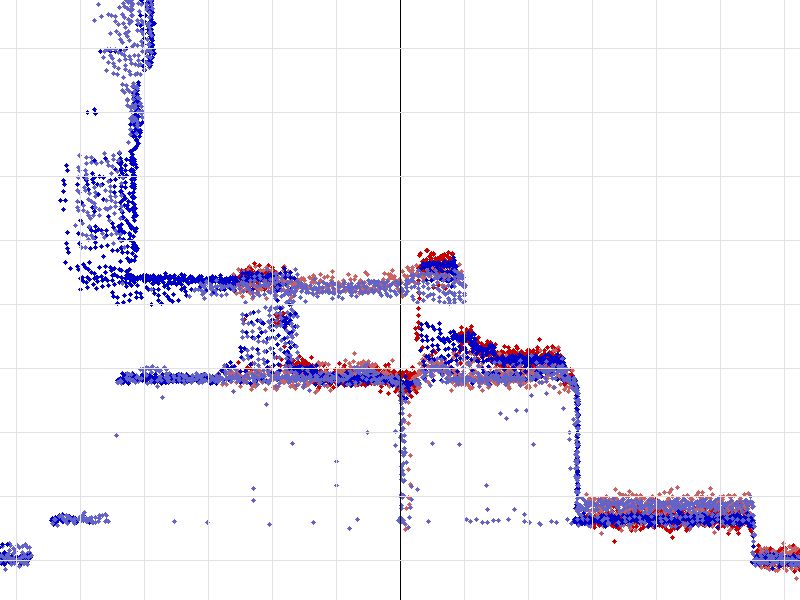

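View pics/c9.png

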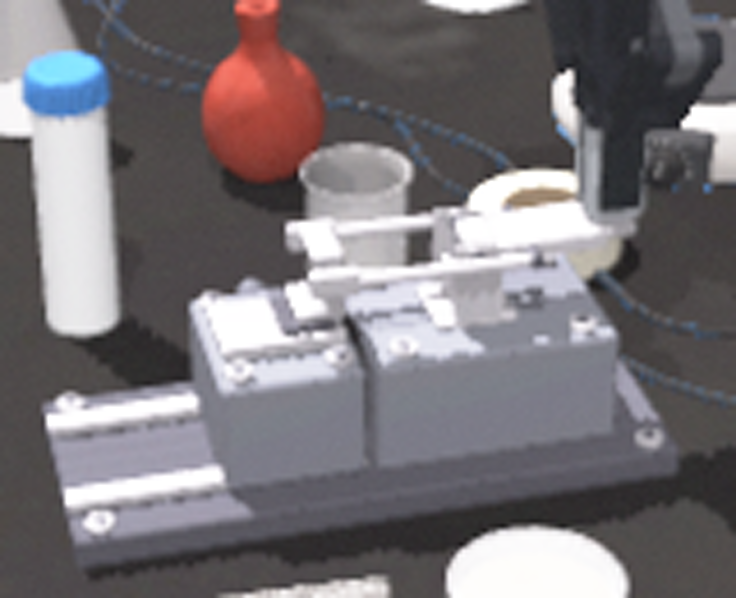

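The lever is flat, the bar is level under the nose, and the keeper is deflected about 4 mm (≈36 N clamp). I'll press once more lightly, retreat and check.

```bash
python3 - <<'E'
from h import *
print(robot.move_straight(cw(0,-.092,.090),vel=.03,contact_N=10)); st('press')
robot.move_straight(cw(0,-.092,.13),vel=.1)
robot.move_straight(cw(0,-.092,.30),vel=.2); robot.sleep(1)
g=snap('scene','scene10'); f=snap('top','top10')
prof([(f,(0,0,200)),(g,(200,0,0))],'prof10');st()
a=g['image'][200:350,245:405,::-1]; cv2.imwrite('pics/c10.png',cv2.resize(a,None,fx=4,fy=4,interpolation=cv2.INTER_CUBIC))
cv2.imwrite('pics/t10.png',f['image'][150:350,190:480,::-1].repeat(2,0).repeat(2,1))
E
```

```text
True
press t18.23 cell [  0.6 -94.3  97.5] F [-2.1 -0.5  9.3] op-0.00
 t20.82 cell [  0. -92. 300.] F [-1.3 -0.3  0.3] op0.00
```

View pics/prof10.png

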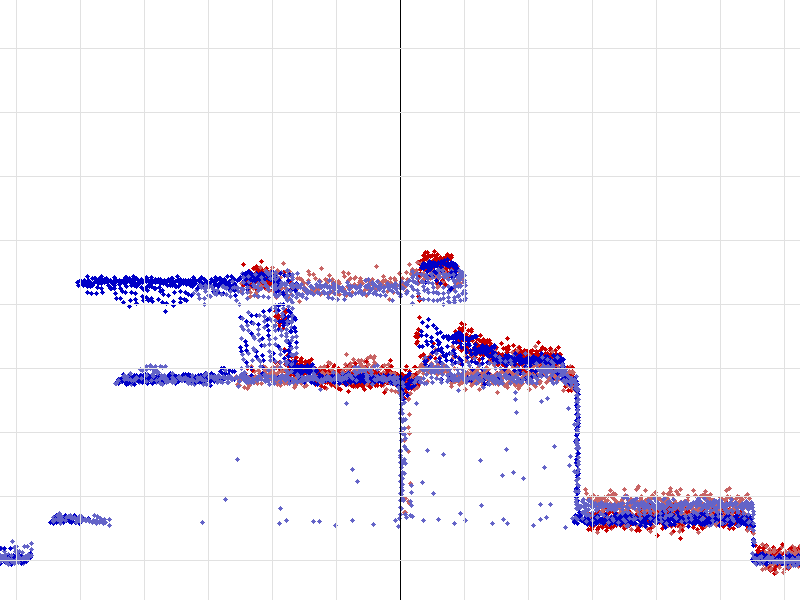

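View pics/c10.png

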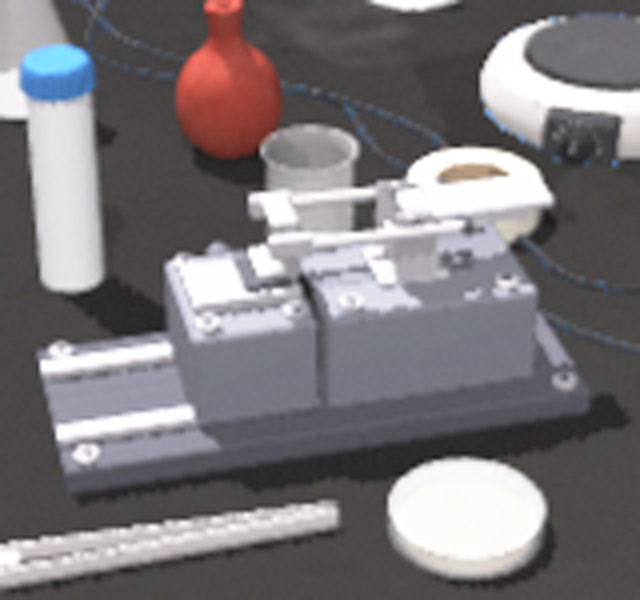

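View pics/t10.png

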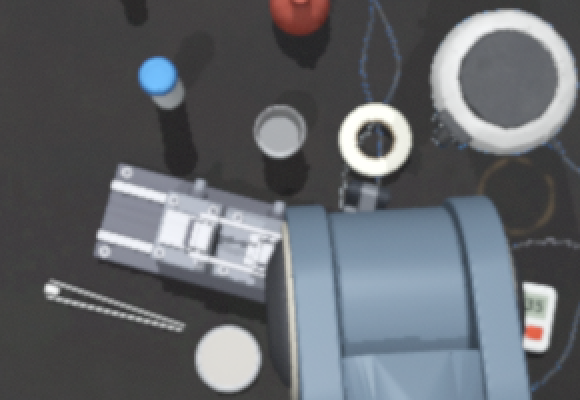

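The lever stays flat with the hand 200 mm above it. The loop is taut under the nose, the slider is home, and the bystanders are where they were.

```bash
python3 -c "
from h import *
print(robot.close_job()); st()"
```

```text
the job is handed in; nothing more can be done
None
the job is handed in; nothing more can be done
```

The test cell is closed and latched, and I handed the job in at about 21 s of the 51 s allowed.

I pushed the sliding half home, carried the loop over the keeper nose, and drew its bar back against the post until it was taut. I then pressed the lever over centre with shut fingers.

**Last checks**, about 2.5 s after the hand came off:
- **Lever:** it lies flat and stays there.
- **Loop and clamp:** the loop is level with the bar under the nose. The keeper is deflected about 4 mm, which is roughly 36 N of clamping.
- **Sliding half:** its outer face is at y ≈ 55 mm, which is home.
- **Glassware and other things:** nothing appears to have moved. The arm partly hid the timer in the last top view.

**Not checked or odd:**
- **Bar under the nose:** I could not see the bar itself there. I inferred it from the depth profile and the keeper's deflection.
- **Centring:** while the loop was gripped there was a sideways force of about 5–7 N from a 1 mm centring error. It was gone after release.

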